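# Hang the grass sample board beside the loupe on the workshop hook

### The arm

A 6-joint arm with a two-finger parallel gripper is mounted at the origin on the work surface. World frame = base frame: x ahead of the robot, y to its left, z up, the work surface at z = 0. Lengths are in m, angles in rad, forces in N, time in s.
With the tool pointing down it reaches from about 0.4 to 0.925 m from the base axis. Payload 12.5 kg.
Tool frame: the origin (TCP) lies on the centre line of the jaws, within the pads' length; the fingertips stand 17 mm ahead of it and the grasp point (between the pads) lies 2 mm behind it; z points along the fingers, x is the direction in which the jaws open and shut, and the axes are right-handed (so a half turn about z gives the same grasp; the last joint's range is limited). The gripper opens to 95 mm and grips with 3 to 60 N. Pads are 20 mm wide; open, the fingers measure 119 mm over their backs; the gripper's body (75 mm by 180 mm) begins 59 mm behind the grasp point.
Start: joints at [-1.246, 0.491, 1.559, -0, 1.092, -0.106], TCP at [0.261, -0.568, 0.232] pointing down, gripper open.
Joint ranges: [-3.1, 3.1], [-0.84, 2.19], [0.05, 2.79], [-1.13, 4.28], [0.06, 2.93], [-2.69, 2.69]. Speed limits (rad/s): [2.22, 2.22, 2.79, 3.14, 3.14, 3.14].

### API

Orientations are given as a rotation vector (axis times angle).
In Python, from station import get_state, snapshot, hand_in gives the robot as it stands.
- The arm moves only by the tool drive_tool, never from a script. Its argument "motion" is a list of rows, each an object with "translation": the shift along the world's x, y, z in cm, a list of three; "rot": the turn, a rotation vector about the world's x, y, z in rad, a list of three; "grip": the closure, from 0 (fully open) to 1 (shut). A call has exactly 8 rows; each row shifts and turns the pose as measured when the row begins; what a row does not reach is not made up. A row lasts 1/10 s, in which the tool goes at most 50 mm and 8.59 degrees, less where a joint would pass 70% of its speed; a pose out of reach is approached as far as the arm can. A call is refused whole if a number of a shift passes 5 or a number of a turn 0.15, either way. A call with a gripper value outside its range is refused whole. The fingers move at their own pace and stop on an object; "squeeze" is the grip in N (left out, the last holds). Time passes only in rows, so rows that do not move let the fingers close, or fill a call up. It gives the time, the measured TCP pose, the force and the opening at its end, in the units of the state.
- get_state(): the state, without advancing time (a new reading comes with each control period).
- snapshot(name): name is "scene" or "top" or "wrist"; returns a dict with "img" (400x640x3 uint8, blue, green, red), "range_z" (400x640 float32, m along the optical axis (not along the pixel's ray), 0 where there is no reading), "camera_matrix" (3x3 intrinsics, pixels), "origin" and "rotation" of the camera in the world; the wrist camera has in their place "hand_eye" (4x4, takes a point from camera to tool coordinates, whose origin is the TCP and whose axes are the tool frame's). Camera axes: x right, y down, z forward; pixel columns grow to the right and rows downward; lengths in m; the calibration is good to about 2 mm. A picture is of the moment at which its call begins: read the wrist's pose just before it.
- hand_in(): hands the job in, once; it reports no verdict.
The state is a dict: "clock": time; "joint_pos": joint angles; "qvel": joint speeds; "joint_efforts": joint torques, N m; "position": TCP position; "orientation": TCP orientation; "wrist_force": force on the tool from outside, world axes, zero at the start; "torque": the same for the moment, N m; "opening": opening from 0.0 (shut) to 1.0 (fully open).
Only numpy, scipy, OpenCV 4.12 (cv2) and the standard library are available. Lean on these libraries where they do the work, as an engineer would, in place of code of your own. Each camera call takes 0.05 s, during which the arm holds its last target. There are 200 camera calls.

### The job

Take the grass-green sample board by its tab out of the rack, hang it by its window on the hook rod in front of the loupe that already hangs there, and use it to slide the loupe gently back along the rod until you feel the loupe bear on the rubber buffer, and hold that push steady at about 8 N for a moment (the lens is glass: keep every push on it below 12 N). Let go so that board and loupe both hang freely and upright, close against each other. Do not knock the loupe off and leave everything else on the bench where it is.

Things in the scene. Friction and masses are not known exactly. Their poses are not given: they have to be found in the camera images.
- grass_board: Grass-green plywood sample board, 10 mm thick along its x, y along its width, z up, about 150 g; front and back alike. Origin: centre of its underside (8 mm above the table in the rack). Plaque 80 mm wide, z 0 to 95 mm; above it a frame 50 mm wide with a window for the rod; above that a grip tab 30 mm wide (y), 10 mm thick, top at z 196 mm.
- grass_board_seat (a point): Where the rod's axis runs when the board hangs: z 125.3 mm above the board's underside. The window goes through along x, 30 mm wide, z 95 to 131 mm; its roof is a 45-degree gable (straight sides end at z 116, apex 131 mm) that centres itself on the rod.
- grass_board_tab (a point): Point to grip on the tab, z 170 mm above the underside, 26 mm below the tab's top. Take it across its 30 mm width (fingers closing along the board's y), so that no finger comes between board and loupe, and grip hard (60 N or more): pushed by its frame below, the board slowly pivots in the fingers and the push fades.
- hook: Steel hook stand, fixed: base plate 130 mm square, post 18 mm thick, rod 8 mm thick, level, pointing to the stand's -x. Origin under the stand, 20 mm before the plate's centre. On the rod behind the loupe sits a brass collar with a black rubber buffer disc 42 mm wide in front, clamped anywhere in a 55 mm range and not measured. The buffer yields 1 mm per 3 N, up to 8 mm, then is hard.
- rod (a point): Point on the rod's axis near the post, 210 mm above the table; x along the rod from its free end towards the post, z up. The post stands at x +30 mm; the straight rod ends at x -170 mm, then bends up at 45 degrees. The buffer's front face lies somewhere between x -11 and -66 mm.
- rod_tip (a point): Centre of the rounded tip (radius 4 mm) of the rod's upturned end: x = -180 mm, z = +10 mm in the rod's frame. At the tip the hook fills the height from 4 mm below to 14 mm above the rod's axis.
- loupe: Black magnifier with glass lens, about 110 g, hanging on the rod by its eye, sliding with 1 to 2 N of friction. Origin where the rod's axis runs through the eye; z up. Eye frame 12 mm thick (x +/-6 mm), 42 mm wide, top 15 mm above the origin; lens ring 76 mm wide, 9 mm thick, centre 104 mm below. Starts 3 to 45 mm clear of the buffer.
- rack: Wooden rack, fixed, 170 x 100 mm, 37 mm high; slots 13 mm wide at x -50, 0 and +50 mm, floor 8 mm above the table. The boards stand in them in any order, their x along the rack's x. Origin: centre of its underside.
- sand_board: Sand-coloured board, same shape as the grass board; leave it in the rack.
- water_board: Blue water board, same shape as the grass board; leave it in the rack.
- glue_jar: Glass jar, 68 mm across, 85 mm high, green lid; origin at underside centre; bystander.
- paint_jar: Blue paint jar, 56 mm across, 60 mm high, yellow lid; origin at underside centre; bystander.
- spray_can: Spray can, 64 mm across, 190 mm high, red and green; origin at underside centre; bystander.
- tape_roll: Cream masking-tape roll, 100 mm across, 25 mm high, lying flat; origin at underside centre; bystander.
- yurt: Small white model yurt, 92 mm across, 47 mm high; origin at underside centre; bystander.

How it is judged:
On the way, in this order (a step that is already met when the one before it is completed fails the run):
1. the grass board's window is threaded on the rod, behind the upturned tip and in front of the loupe (x of grass_board_seat in the frame of rod between -0.167 and -0.01 m and y of grass_board_seat in the frame of rod between -0.012 and 0.012 m and z of grass_board_seat in the frame of rod between -0.006 and 0.026 m and x of grass_board_seat in the frame of loupe below -0.005 m and angle between the x axis of grass_board and the x axis of rod, either way round below 0.35 rad), for 0.1 s.
2. with the board on the rod, the loupe is pressed by it on the buffer with at least 4 N for 0.15 s (x of grass_board_seat in the frame of rod between -0.167 and -0.01 m and y of grass_board_seat in the frame of rod between -0.012 and 0.012 m and z of grass_board_seat in the frame of rod between -0.006 and 0.026 m and contact force between grass_board and loupe above 4 N), for 0.15 s.
At the end, for the whole second after the job is handed in: Grass board hangs seated on the rod by its window (4 mm in height, 5 mm sideways), upright within 0.12 rad, in front of the loupe, at most 5 mm clear of it; the loupe still hangs seated and upright on the rod likewise, in the collar's region (rod x -80 to 0 mm); both at rest (x of grass_board_seat in the frame of rod between -0.165 and -0.01 m and y of grass_board_seat in the frame of rod between -0.005 and 0.005 m and z of grass_board_seat in the frame of rod between -0.004 and 0.004 m and x of loupe in the frame of rod between -0.08 and 0 m and y of loupe in the frame of rod between -0.005 and 0.005 m and z of loupe in the frame of rod between -0.004 and 0.004 m and x of grass_board_seat in the frame of loupe between -0.016 and -0.005 m and angle between each of grass_board, loupe's own z axis and vertical below 0.12 rad and linear speed of each of grass_board, loupe below 0.02 m/s); the robot touches nothing.
It fails at once if the board presses on the loupe with more than 15 N (contact force between grass_board and loupe above 15 N).
It fails at once if the fingers press on the loupe with more than 15 N (contact force between the fingers and loupe above 15 N).
It fails at once if the loupe comes off the rod (z of loupe in the frame of rod below -0.03 m or x of loupe in the frame of rod below -0.19 m).
It fails at once if a bystander is shifted by more than 20 mm (distance of any of sand_board, water_board, glue_jar, paint_jar, spray_can, tape_roll, yurt from where it was at the start of the episode above 0.02 m).
It also fails if it takes over 61 s, if anything falls off the work surface, if the arm or the gripper's body presses on something with over 40 N, if the wrist force passes 120 N, or if a joint passes its speed limit or range.

## Working session

There is one attempt and no reset: what is moved stays moved. The work goes in short steps, Python scripts to look and compute and a tool call to move; the robot and the scene stay as the last step left them, time stands still between calls to the robot, and variables do not carry over. Pictures are saved under pics/ and viewed, about 8 in all and at most 12, crops included, and the job is handed in when it is done.

Besides the shell and the picture viewer there is one more tool, called after "Emit:" as a command line: name --argument value ..., lists and objects as JSON in quotes. drive_tool: Moves the arm, as the interface text tells. Its arguments: {"type":"object","properties":{"motion":{"type":"array","items":{"type":"object","properties":{"translation":{"type":"array","items":{"type":"number"}},"rot":{"type":"array","items":{"type":"number"}},"grip":{"type":"number"}}}},"squeeze":{"type":"number"}},"required":["motion"]}

```bash
mkdir -p pics
cat > h.py <<'E'
import numpy as np, cv2
from station import get_state, snapshot, hand_in
def cloud(s):
    K=s["camera_matrix"]; z=s["range_z"]; v,u=np.mgrid[:z.shape[0],:z.shape[1]]
    p=np.stack([(u-K[0][2])/K[0][0]*z,(v-K[1][2])/K[1][1]*z,z],-1)
    return p@np.array(s["rotation"]).T+np.array(s["origin"])
E
python3 - <<'E'
from h import *
print(get_state())
for n in("scene","top"):
    s=snapshot(n); cv2.imwrite(f"pics/{n}0.png",s["img"]); print(n,s["origin"],s["rotation"],s["camera_matrix"])
    np.savez(f"{n}0.npz",img=s["img"],P=cloud(s),z=s["range_z"])
E
```

```text
{'clock': 0.0, 'joint_pos': array([-1.24562146e+00,  4.91557554e-01,  1.55946009e+00, -1.54368011e-05,
        1.09170424e+00, -1.05621604e-01]), 'qvel': array([ 7.56817216e-05,  1.37062477e-04,  1.04578395e-03,  1.82229762e-03,
       -5.93661100e-05,  3.27427630e-04]), 'joint_efforts': array([-2.65246243e-03, -6.12657952e+01, -2.58187222e+01,  6.91902498e-02,
        4.81892901e-02, -1.14704967e-04]), 'position': array([ 0.26092737, -0.56767263,  0.23105932]), 'orientation': array([-2.64433026e+00,  1.69491898e+00,  1.39727026e-03]), 'wrist_force': array([-0.22274854,  0.05069284, -0.18798919]), 'torque': array([0.00226087, 0.02350444, 0.04073835]), 'opening': 1.0021663696211056}
scene [1.37236169 0.03023036 1.29027607] [-1.86691953 -1.86870374  0.59091733] [[488.94378981   0.         318.58139184]
 [  0.         488.94378981 202.49843304]
 [  0.           0.           1.        ]]Traceback (most recent call last):
  File "<stdin>", line 5, in <module>
  File "h.py", line 6, in cloud
    return p@np.array(s["rotation"]).T+np.array(s["origin"])
           ~~~~~~~~~~~~~~~~~~~~~~~~~~~^~~~~~~~~~~~~~~~~~~~~~
ValueError: operands could not be broadcast together with shapes (400,640) (3,)
```

```bash
sed -i 's/np.array(s\["rotation"\]).T/cv2.Rodrigues(np.array(s["rotation"],float))[0].T/' h.py
python3 - <<'E'
from h import *
for n in("scene","top"):
    s=snapshot(n); cv2.imwrite(f"pics/{n}0.png",s["img"]); print(n,s["origin"],s["rotation"])
    np.savez(f"{n}0.npz",img=s["img"],P=cloud(s),z=s["range_z"])
E
```

```text
scene [1.37236169 0.03023036 1.29027607] [-1.86691953 -1.86870374  0.59091733]
top [0.39155861 0.0300209  1.01379206] [-2.14771854  2.10983867 -0.21024426]
```

View pics/scene0.png

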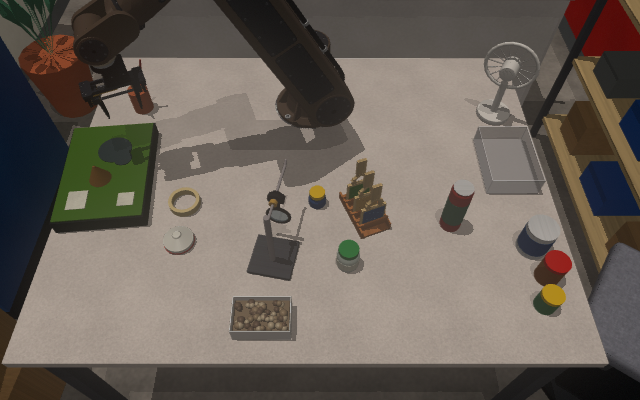

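View pics/top0.png

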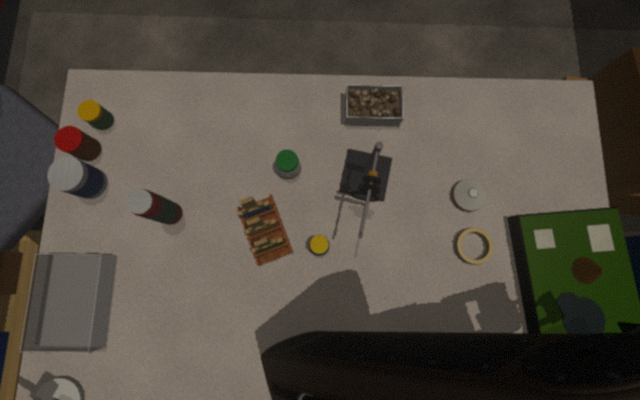

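The scene view shows the rack near (365,205) and the hook near (275,235) with its rod pointing at the robot. In the top view they are at (265,230) and (370,180). I'll enlarge those areas.

Run:
```python
from h import *
a=np.load("scene0.npz");b=np.load("top0.npz")
c1=cv2.resize(a["img"][145:285,235:400],None,fx=3.4,fy=3.4,interpolation=cv2.INTER_CUBIC)
c2=cv2.resize(b["img"][130:270,230:400],None,fx=3.4,fy=3.4,interpolation=cv2.INTER_CUBIC)
w=np.hstack([cv2.resize(c1,(400,480)),cv2.resize(c2,(400,480))])
cv2.imwrite("pics/c.png",cv2.convertScaleAbs(w,alpha=1.9,beta=10))
# clouds
P=np.concatenate([a["P"].reshape(-1,3),b["P"].reshape(-1,3)])
im=np.concatenate([a["img"].reshape(-1,3),b["img"].reshape(-1,3)])
Pb=b["P"]
rod=Pb[(Pb[...,2]>.195)&(Pb[...,2]<.235)&(Pb[...,1]<0.0)&(Pb[...,1]>-.25)&(Pb[...,0]>.3)&(Pb[...,0]<.75)]
print(rod[rod[:,0].argsort()][::max(1,len(rod)//25)].round(3))
for (u,v) in [(363,235),(368,200),(377,150),(245,207),(258,225),(268,243),(319,243),(287,160)]: print(u,v,Pb[v,u].round(3))
m=(P[:,2]>.03)&(P[:,2]<.042)&(P[:,1]>0.05)&(P[:,1]<.35)&(P[:,0]>.3)&(P[:,0]<.65)
q=P[m][:,:2].astype(np.float32); print(len(q),cv2.minAreaRect(q))
for lo,hi in((.15,.185),(.185,.215)):
  m=(P[:,2]>lo)&(P[:,2]<hi)&(P[:,1]>0.05)&(P[:,1]<.3)&(P[:,0]>.3)&(P[:,0]<.65)
  print(lo,len(P[m]));print(np.hstack([P[m],im[m]])[::max(1,m.sum()//25)].round(3).tolist())
```

```text
[[ 0.46  -0.059  0.224]
 [ 0.476 -0.067  0.213]
 [ 0.492 -0.065  0.213]
 [ 0.508 -0.07   0.213]
 [ 0.522 -0.07   0.211]
 [ 0.537 -0.074  0.212]
 [ 0.554 -0.083  0.212]
 [ 0.567 -0.102  0.195]
 [ 0.571 -0.087  0.219]
 [ 0.573 -0.074  0.216]
 [ 0.576 -0.105  0.206]
 [ 0.579 -0.074  0.213]
 [ 0.583 -0.083  0.217]
 [ 0.585 -0.095  0.226]
 [ 0.587 -0.085  0.217]
 [ 0.59  -0.097  0.227]
 [ 0.591 -0.079  0.228]
 [ 0.595 -0.071  0.221]
 [ 0.601 -0.087  0.219]
 [ 0.607 -0.091  0.224]
 [ 0.613 -0.08   0.209]
 [ 0.63  -0.095  0.216]
 [ 0.648 -0.098  0.211]
 [ 0.661 -0.1    0.231]
 [ 0.664 -0.101  0.234]
 [ 0.67  -0.094  0.223]]
363 235 [ 0.485 -0.096 -0.002]
368 200 [ 0.545 -0.081  0.211]
377 150 [ 0.661 -0.102  0.217]
245 207 [0.533 0.206 0.155]
258 225 [0.492 0.175 0.139]
268 243 [0.448 0.148 0.15 ]
319 243 [0.457 0.027 0.056]
287 160 [0.673 0.116 0.084]
746 ((0.5281746983528137, 0.15684306621551514), (0.22561052441596985, 0.17782647907733917), 14.676633834838867)
0.15 343
[[0.451, 0.171, 0.185, 55.0, 71.0, 84.0], [0.45, 0.169, 0.175, 55.0, 71.0, 82.0], [0.457, 0.148, 0.174, 53.0, 67.0, 79.0]
[... 1367 characters left out ...]
[0.543, 0.193, 0.199, 85.0, 121.0, 145.0], [0.541, 0.21, 0.193, 57.0, 74.0, 86.0], [0.55, 0.195, 0.194, 55.0, 70.0, 82.0], [0.548, 0.188, 0.204, 70.0, 95.0, 112.0], [0.543, 0.194, 0.206, 59.0, 88.0, 109.0], [0.541, 0.188, 0.203, 56.0, 92.0, 110.0], [0.541, 0.186, 0.189, 37.0, 58.0, 66.0], [0.535, 0.2, 0.196, 45.0, 67.0, 81.0], [0.5, 0.176, 0.205, 45.0, 70.0, 96.0], [0.498, 0.163, 0.201, 47.0, 73.0, 92.0], [0.493, 0.187, 0.204, 55.0, 86.0, 110.0], [0.491, 0.181, 0.203, 54.0, 87.0, 109.0], [0.488, 0.185, 0.192, 41.0, 63.0, 78.0], [0.453, 0.145, 0.204, 51.0, 79.0, 94.0], [0.449, 0.165, 0.203, 49.0, 81.0, 103.0], [0.447, 0.158, 0.202, 55.0, 89.0, 112.0], [0.442, 0.169, 0.204, 58.0, 92.0, 114.0]]
```

View pics/c.png

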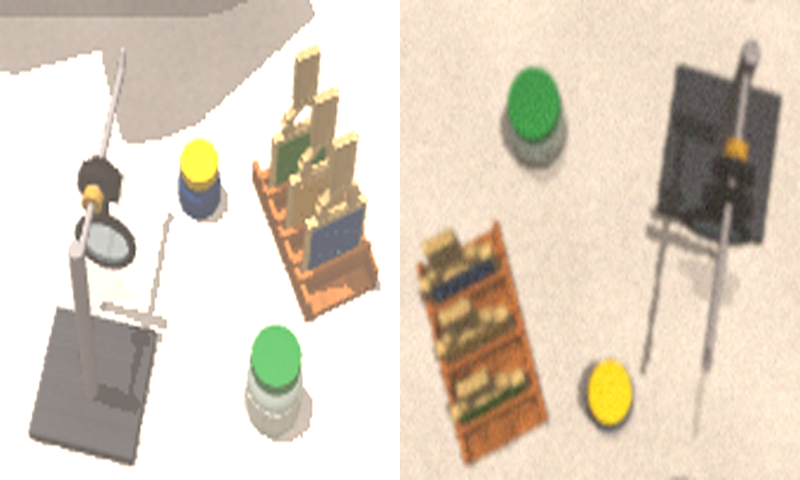

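The crop shows the green board in the slot nearest the robot (tab at about (305,70) in the left half). The rod carries the loupe, with the dark buffer and gold collar behind it. Next I fit the numbers.

Run:
```python
from h import *
a=np.load("scene0.npz");b=np.load("top0.npz")
A=a["P"].reshape(-1,3);B=b["P"].reshape(-1,3)
# tabs
for nm,P in(("scene",A),("top",B),("both",np.vstack([A,B]))):
  C=[]
  for x0,y0 in((.449,.157),(.497,.178),(.545,.196)):
    m=(P[:,2]>.16)&(P[:,2]<.212)&(np.hypot(P[:,0]-x0,P[:,1]-y0)<.024)
    r=cv2.minAreaRect(P[m][:,:2].astype(np.float32)); C.append(P[m][:,:2].mean(0)); print(nm,m.sum(),np.round(r[0],4),np.round(r[1],3),round(r[2],1),P[m][:,2].max().round(3))
  d=C[2]-C[0]; print("rackdir deg",np.degrees(np.arctan2(d[1],d[0])),np.linalg.norm(d))
for nm,P in(("scene",A),("top",B)):
  m=(P[:,2]>.205)&(P[:,2]<.22)&(P[:,1]>-.13)&(P[:,1]<-.04)&(P[:,0]>.465)&(P[:,0]<.555)
  q=P[m]; f=np.polyfit(q[:,0],q[:,1],1); print(nm,"rod",len(q),f,np.degrees(np.arctan(f[0])),q[:,2].mean(),"y@.48,.55",np.polyval(f,[.48,.55]))
  m=(P[:,1]>-.15)&(P[:,1]<-.02)&(P[:,0]>.4)&(P[:,0]<.72)&(P[:,2]>.08)
  q=P[m]; th=np.arctan(f[0]); u=np.array([np.cos(th),np.sin(th)]); n=np.array([-u[1],u[0]])
  s=q[:,:2]@u; t=(q[:,:2]-[0,f[1]])@n
  for lo in np.arange(.44,.73,.006):
    k=(s>=lo)&(s<lo+.006)&(abs(t)<.06)
    if k.sum(): print(f"{lo:.3f} n{k.sum()} t[{t[k].min():.3f},{t[k].max():.3f}] z[{q[k,2].min():.3f},{q[k,2].max():.3f}]")
```

```text
scene 120 [0.4511 0.1595] [0.014 0.032] 21.5 0.207
scene 126 [0.4978 0.1785] [0.014 0.033] 22.5 0.207
scene 127 [0.5427 0.1969] [0.014 0.032] 20.8 0.208
rackdir deg 22.377980701932326 0.09987792738848555
top 94 [0.4488 0.1589] [0.01 0.03] 21.6 0.207
top 108 [0.4957 0.1777] [0.011 0.03 ] 21.9 0.208
top 119 [0.5412 0.1963] [0.01 0.03] 23.6 0.206
rackdir deg 22.292150897730284 0.09906319743472612
both 214 [0.4509 0.1595] [0.015 0.032] 21.5 0.207
both 234 [0.4976 0.1784] [0.015 0.033] 21.6 0.208
both 246 [0.5427 0.1969] [0.014 0.032] 20.8 0.208
rackdir deg 22.360810076819604 0.09924717995357112
scene rod 75 [-0.20608945  0.03565314] -11.645016662638563 0.2122287926750135 y@.48,.55 [-0.06326979 -0.07769605]
0.464 n4 t[-0.005,0.002] z[0.213,0.223]
0.470 n12 t[-0.004,0.003] z[0.207,0.224]
0.476 n2 t[-0.002,0.001] z[0.211,0.219]
0.482 n5 t[-0.003,0.003] z[0.206,0.215]
0.488 n6 t[-0.002,0.003] z[0.209,0.218]
0.494 n5 t[-0.004,0.003] z[0.206,0.215]
0.500 n4 t[-0.004,0.002] z[0.210,0.215]
0.506 n6 t[-0.003,0.003] z[0.209,0.215]
0.512 n4 t[-0.005,0.001] z[0.205,0.215]
0.518 n5 t[-0.003,0.003] z[
[... 2063 characters left out ...]
1,0.222]
0.584 n46 t[-0.024,0.032] z[0.120,0.220]
0.590 n84 t[-0.020,0.020] z[0.196,0.235]
0.596 n44 t[-0.018,0.021] z[0.213,0.232]
0.602 n17 t[-0.012,0.011] z[0.214,0.229]
0.608 n25 t[-0.009,0.012] z[0.214,0.224]
0.614 n19 t[-0.011,0.012] z[0.209,0.223]
0.620 n8 t[-0.003,0.004] z[0.210,0.216]
0.626 n7 t[-0.004,0.003] z[0.209,0.215]
0.632 n10 t[-0.003,0.004] z[0.210,0.216]
0.638 n8 t[-0.004,0.003] z[0.211,0.216]
0.644 n9 t[-0.003,0.004] z[0.211,0.216]
0.650 n7 t[-0.002,0.003] z[0.210,0.214]
0.656 n11 t[-0.003,0.004] z[0.209,0.216]
0.662 n37 t[-0.004,0.005] z[0.082,0.233]
0.668 n90 t[-0.007,0.009] z[0.082,0.236]
0.674 n28 t[-0.008,0.009] z[0.083,0.237]
0.680 n10 t[-0.007,0.005] z[0.231,0.236]
```

Emit:
drive_tool --motion '[{"translation": [1,5,4],"grip": 0},{"translation": [2,5,4],"grip": 0},{"translation": [2,5,4],"grip": 0},{"translation": [2,5,2],"grip": 0},{"translation": [2,5,0],"grip": 0},{"translation": [2,5,0],"grip": 0},{"translation": [1,5,0],"grip": 0},{"translation": [1,5,0],"grip": 0}]' --squeeze 60

```text
schema error: expected keys translation, rot, grip
```

Emit:
drive_tool --motion '[{"translation": [1,5,4],"rot": [0,0,0],"grip": 0},{"translation": [2,5,4],"rot": [0,0,0],"grip": 0},{"translation": [2,5,4],"rot": [0,0,0],"grip": 0},{"translation": [2,5,2],"rot": [0,0,0],"grip": 0},{"translation": [2,5,0],"rot": [0,0,0],"grip": 0},{"translation": [2,5,0],"rot": [0,0,0],"grip": 0},{"translation": [2,5,0],"rot": [0,0,0],"grip": 0},{"translation": [2,5,0],"rot": [0,0,0],"grip": 0}]' --squeeze 60

```text
clock: 0.95
position: [0.3886, -0.2212, 0.3413]
orientation: [-2.634, 1.704, 0.005]
wrist_force: [1.5, -0.2, -0.2]
opening: 1.003
```

Emit:
drive_tool --motion '[{"translation": [1,5,0],"rot": [0,0,0],"grip": 0},{"translation": [1,5,0],"rot": [0,0,0],"grip": 0},{"translation": [1,5,0],"rot": [0,0,0],"grip": 0},{"translation": [1,5,0],"rot": [0,0,-0.02],"grip": 0},{"translation": [1,5,0],"rot": [0,0,-0.02],"grip": 0},{"translation": [1,5,0],"rot": [0,0,0],"grip": 0},{"translation": [0.5,5,0],"rot": [0,0,0],"grip": 0},{"translation": [0,4,0],"rot": [0,0,0],"grip": 0}]'

```text
clock: 1.75
position: [0.4498, 0.1659, 0.3415]
orientation: [-2.597, 1.759, 0.002]
wrist_force: [-1.1, -0.5, 0.1]
opening: 1.002
```

Emit:
drive_tool --motion '[{"translation": [0,0,0],"rot": [0,0,0],"grip": 0},{"translation": [0,0,0],"rot": [0,0,0],"grip": 0},{"translation": [0,0,0],"rot": [0,0,0],"grip": 0},{"translation": [0,0,0],"rot": [0,0,0],"grip": 0},{"translation": [0,0,0],"rot": [0,0,0],"grip": 0},{"translation": [0,0,0],"rot": [0,0,0],"grip": 0},{"translation": [0,0,0],"rot": [0,0,0],"grip": 0},{"translation": [0,0,0],"rot": [0,0,0],"grip": 0}]'

```text
clock: 2.55
position: [0.4495, 0.1661, 0.341]
orientation: [-2.598, 1.758, 0.003]
wrist_force: [-0.4, 0.3, -0.1]
opening: 0.998
```

```bash
cat >> h.py <<'E'
def st():
    s=get_state(); R=cv2.Rodrigues(np.array(s["orientation"]))[0]
    print(f"t {s['clock']:.2f} p {s['position'].round(4)} xang {np.degrees(np.arctan2(R[1,0],R[0,0])):.2f} z {R[:,2].round(3)} F {s['wrist_force'].round(2)} T {s['torque'].round(2)} open {s['opening']:.3f} q6 {s['joint_pos'][5]:.2f}")
    return s,R
def wrist():
    s,R=st(); w=snapshot("wrist"); H=np.array(w["hand_eye"])
    T=np.eye(4);T[:3,:3]=R;T[:3,3]=s["position"];T=T@H
    w["rotation"]=cv2.Rodrigues(T[:3,:3])[0]; w["origin"]=T[:3,3]
    return w["img"],cloud(w)
E
python3 - <<'E'
from h import *
img,P=wrist(); cv2.imwrite("pics/w1.png",cv2.convertScaleAbs(img,alpha=1.7))
P=P.reshape(-1,3)
m=(P[:,2]>.195)&(P[:,2]<.212)&(np.hypot(P[:,0]-.45,P[:,1]-.159)<.028)
print(m.sum(),P[m].mean(0),cv2.minAreaRect(P[m][:,:2].astype(np.float32)))
E
```

```text
t 2.55 p [0.4495 0.1661 0.341 ] xang -68.18 z [ 0.001  0.005 -1.   ] F [-0.41  0.33 -0.13] T [-0.    0.03 -0.03] open 0.998 q6 1.40
305 [0.4494982  0.16125399 0.20238241] ((0.44885411858558655, 0.1608799695968628), (0.010687608271837234, 0.02915237471461296), 22.473468780517578)
```

View pics/w1.png

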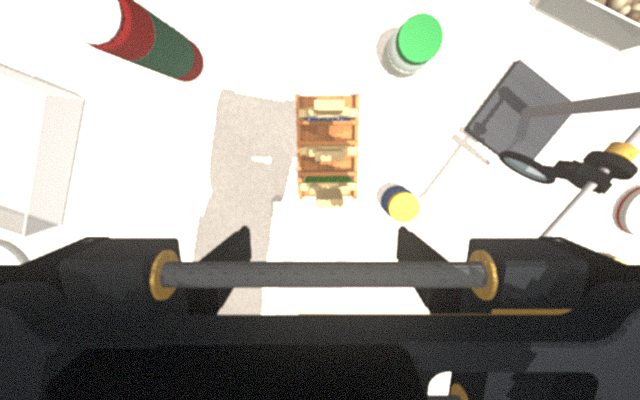

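The wrist view shows the green board nearest the gripper, at (328,185), with its tab at about (0.449, 0.160). I'll lower onto it.

Emit:
drive_tool --motion '[{"translation": [0,-0.6,-2],"rot": [0,0,0.01],"grip": 0},{"translation": [0,0,-4],"rot": [0,0,0],"grip": 0},{"translation": [0,0,-4],"rot": [0,0,0],"grip": 0},{"translation": [0,0,-3],"rot": [0,0,0],"grip": 0},{"translation": [0,0,-2],"rot": [0,0,0],"grip": 0},{"translation": [0,0,-0.5],"rot": [0,0,0],"grip": 0},{"translation": [0,0,0],"rot": [0,0,0],"grip": 0},{"translation": [0,0,0],"rot": [0,0,0],"grip": 0}]'

```text
clock: 3.4
position: [0.4501, 0.1598, 0.1833]
orientation: [-2.604, 1.743, -0.003]
wrist_force: [0.8, -0.7, 1.0]
opening: 0.999
```

```bash
python3 -c "
from h import *
st()"
```

```text
t 3.40 p [0.4501 0.1598 0.1833] xang -67.59 z [ 0.006  0.006 -1.   ] F [ 0.78 -0.72  0.97] T [ 0.06 -0.   -0.04] open 0.999 q6 1.38
```

Emit:
drive_tool --motion '[{"translation": [0,0,-0.7],"rot": [0,0,0],"grip": 0},{"translation": [0,0,0],"rot": [0,0,0],"grip": 0.5},{"translation": [0,0,0],"rot": [0,0,0],"grip": 1},{"translation": [0,0,0],"rot": [0,0,0],"grip": 1},{"translation": [0,0,0],"rot": [0,0,0],"grip": 1},{"translation": [0,0,0],"rot": [0,0,0],"grip": 1},{"translation": [0,0,0],"rot": [0,0,0],"grip": 1},{"translation": [0,0,0],"rot": [0,0,0],"grip": 1}]' --squeeze 60

```text
clock: 4.2
position: [0.4514, 0.1602, 0.179]
orientation: [-2.6, 1.74, -0.01]
wrist_force: [-0.4, 0.4, 0.3]
opening: 0.465
```

```bash
python3 -c "
from h import *
st()"
```

```text
t 4.20 p [0.4514 0.1602 0.179 ] xang -67.58 z [ 0.012  0.007 -1.   ] F [-0.41  0.35  0.32] T [-0.04  0.02  0.01] open 0.465 q6 1.38
```

Emit:
drive_tool --motion '[{"translation": [-0.1,0,-0.3],"rot": [-0.007,0.012,0],"grip": 1},{"translation": [0,0,0],"rot": [0,0,0],"grip": 1},{"translation": [0,0,0],"rot": [0,0,0],"grip": 1},{"translation": [0,0,0],"rot": [0,0,0],"grip": 1},{"translation": [0,0,0],"rot": [0,0,0],"grip": 1},{"translation": [0,0,0],"rot": [0,0,0],"grip": 1},{"translation": [0,0,0],"rot": [0,0,0],"grip": 1},{"translation": [0,0,0],"rot": [0,0,0],"grip": 1}]'

```text
clock: 5.0
position: [0.4503, 0.1602, 0.1757]
orientation: [2.61, -1.747, -0.001]
wrist_force: [-0.7, 0.3, 0.1]
opening: 0.31
```

```bash
python3 -c "
from h import *
st()"
```

```text
t 5.00 p [0.4503 0.1602 0.1757] xang -67.58 z [-0.001 -0.001 -1.   ] F [-0.71  0.3   0.06] T [-0.02  0.06  0.04] open 0.310 q6 1.38
```

Emit:
drive_tool --motion '[{"translation": [0,0,1],"rot": [0,0,0],"grip": 1},{"translation": [0,0,2],"rot": [0,0,0],"grip": 1},{"translation": [0,0,2],"rot": [0,0,0],"grip": 1},{"translation": [0,0,2],"rot": [0,0,0],"grip": 1},{"translation": [0,0,2],"rot": [0,0,0],"grip": 1},{"translation": [0,0,2],"rot": [0,0,0],"grip": 1},{"translation": [0,0,1],"rot": [0,0,0],"grip": 1},{"translation": [0,0,0],"rot": [0,0,0],"grip": 1}]'

```text
clock: 5.8
position: [0.4488, 0.1598, 0.3034]
orientation: [2.609, -1.746, -0.002]
wrist_force: [-0.1, -0.2, -2.5]
opening: 0.314
```

```bash
python3 -c "
from h import *
st()"
```

```text
t 5.80 p [0.4488 0.1598 0.3034] xang -67.59 z [-0.002 -0.001 -1.   ] F [-0.07 -0.17 -2.53] T [-0.03 -0.04 -0.02] open 0.314 q6 1.38
```

Emit:
drive_tool --motion '[{"translation": [-1,-1.5,0],"rot": [0,0,-0.06],"grip": 1},{"translation": [-0.7,-3,0],"rot": [0,0,-0.1],"grip": 1},{"translation": [0,-4,0],"rot": [0,0,-0.1],"grip": 1},{"translation": [0,-4,0],"rot": [0,0,-0.1],"grip": 1},{"translation": [0,-4,0],"rot": [0,0,-0.1],"grip": 1},{"translation": [0,-3,0],"rot": [0,0,-0.1],"grip": 1},{"translation": [0,-2,0],"rot": [0,0,-0.05],"grip": 1},{"translation": [0,0,0],"rot": [0,0,0],"grip": 1}]'

```text
clock: 6.6
position: [0.4275, -0.0621, 0.2974]
orientation: [1.935, -2.468, -0.014]
wrist_force: [0.3, 0.5, -1.9]
opening: 0.312
```

```bash
cat > m.py <<'E'
from h import *
# board and rod in rod-line frame from fixed cameras
th=np.radians(-11.63); u=np.array([np.cos(th),np.sin(th)]); n=np.array([-u[1],u[0]])
def tp(p): p=np.asarray(p); return np.array([p[:2]@u-.4635-0.18+.0, (p[:2]-[0,.035])@n, p[2]-.21])  # rod-frame est.
E
python3 - <<'E'
from m import *
s,R=st(); print("tcp in rod frame",tp(s["position"]).round(4))
for nm in("scene","top"):
    w=snapshot(nm); cv2.imwrite(f"pics/{nm}2.png",w["img"]); P=cloud(w).reshape(-1,3)
    c=s["position"]
    m=(np.hypot(P[:,0]-c[0],P[:,1]-c[1])<.07)&(P[:,2]>.08)&(P[:,2]<.25)
    q=P[m]
    for lo,hi in((.1,.13),(.13,.16),(.16,.19),(.19,.215),(.215,.235),(.235,.26)):
        k=(q[:,2]>lo)&(q[:,2]<hi)
        if k.sum()>5: r=np.array([tp(x) for x in q[k]]); print(nm,lo,k.sum(),"x",np.percentile(r[:,0],[5,50,95]).round(4),"y",r[:,1].min().round(4),r[:,1].max().round(4))
E
```

```text
t 6.60 p [ 0.4275 -0.0621  0.2974] xang -103.82 z [-0.01   0.004 -1.   ] F [ 0.25  0.49 -1.9 ] T [0.06 0.02 0.03] open 0.312 q6 1.51
tcp in rod frame [-0.2123 -0.0089  0.0874]
scene 0.1 6 x [-0.2146 -0.2109 -0.2104] y -0.0442 0.0295
scene 0.13 141 x [-0.2125 -0.2087 -0.205 ] y -0.0493 0.0327
scene 0.16 154 x [-0.2124 -0.2083 -0.2045] y -0.049 0.0309
scene 0.19 165 x [-0.2121 -0.2076 -0.1544] y -0.048 0.032
scene 0.215 140 x [-0.2173 -0.209  -0.1733] y -0.0497 0.0314
scene 0.235 47 x [-0.2177 -0.2095 -0.2051] y -0.0347 0.0192
```

Emit:
drive_tool --motion '[{"translation": [0.1,0.8,-1],"rot": [-0.004,-0.01,0.038],"grip": 1},{"translation": [0,0,-1],"rot": [0,0,0],"grip": 1},{"translation": [0,0,-0.5],"rot": [0,0,0],"grip": 1},{"translation": [0,0,0],"rot": [0,0,0],"grip": 1},{"translation": [0,0,0],"rot": [0,0,0],"grip": 1},{"translation": [0,0,0],"rot": [0,0,0],"grip": 1},{"translation": [0,0,0],"rot": [0,0,0],"grip": 1},{"translation": [0,0,0],"rot": [0,0,0],"grip": 1}]'

```text
clock: 7.5
position: [0.4285, -0.0491, 0.2712]
orientation: [1.996, -2.425, -0.002]
wrist_force: [0.3, 0.2, -2.3]
opening: 0.311
```

Run:
```python
from m import *
s,R=st(); print("tcp in rod frame",tp(s["position"]).round(4))
w=snapshot("scene"); P=cloud(w); 
r=P.reshape(-1,3); c=s["position"]
m=(np.hypot(r[:,0]-c[0],r[:,1]-c[1])<.07)&(r[:,2]>.07)&(r[:,2]<.3)
q=np.array([tp(x) for x in r[m]]); k=abs(q[:,0]-np.median(q[:,0]))<.008; q=q[k]
for lo in np.arange(-.12,.08,.008):
    k=(q[:,2]>=lo)&(q[:,2]<lo+.008)
    if k.sum(): print(f"{lo:.3f} n{k.sum()} x {np.median(q[k,0]):.4f} y {q[k,1].min():.4f} {q[k,1].max():.4f} innergap {np.diff(np.sort(q[k,1])).max():.4f}")
im=w["img"][120:220,215:345]; cv2.imwrite("pics/s3.png",cv2.convertScaleAbs(cv2.resize(im,None,fx=5,fy=5,interpolation=cv2.INTER_CUBIC),alpha=1.8,beta=10))
```

```text
t 7.50 p [ 0.4285 -0.0491  0.2712] xang -101.07 z [-0.001  0.001 -1.   ] F [ 0.26  0.24 -2.35] T [0.03 0.02 0.01] open 0.311 q6 1.50
tcp in rod frame [-0.2139  0.004   0.0612]
-0.112 n18 x -0.2104 y -0.0354 0.0414 innergap 0.0104
-0.104 n37 x -0.2102 y -0.0344 0.0445 innergap 0.0121
-0.096 n31 x -0.2087 y -0.0340 0.0433 innergap 0.0099
-0.088 n40 x -0.2095 y -0.0339 0.0447 innergap 0.0135
-0.080 n37 x -0.2092 y -0.0359 0.0423 innergap 0.0125
-0.072 n43 x -0.2090 y -0.0359 0.0439 innergap 0.0095
-0.064 n37 x -0.2098 y -0.0352 0.0425 innergap 0.0088
-0.056 n43 x -0.2096 y -0.0344 0.0443 innergap 0.0149
-0.048 n35 x -0.2094 y -0.0331 0.0431 innergap 0.0114
-0.040 n39 x -0.2090 y -0.0333 0.0427 innergap 0.0119
-0.032 n39 x -0.2085 y -0.0357 0.0439 innergap 0.0087
-0.024 n60 x -0.2095 y -0.0344 0.0439 innergap 0.0039
-0.016 n58 x -0.2109 y -0.0345 0.0434 innergap 0.0042
-0.008 n19 x -0.2097 y -0.0232 0.0351 innergap 0.0195
0.000 n16 x -0.2099 y -0.0257 0.0318 innergap 0.0321
0.008 n28 x -0.2112 y -0.0212 0.0296 innergap 0.0202
0.016 n17 x -0.2112 y -0.0129 0.0249 innergap 0.0071
0.024 n19 x -0.2107 y -0.0086 0.0178 innergap 0.0040
0.032 n16 x -0.2092 y -0.0106 0.0188 innergap 0.0059
0.040 n20 x -0.2105 y -0.0143 0.0219 innergap 0.0059
0.048 n24 x -0.2081 y -0.0118 0.0233 innergap 0.0053
0.056 n23 x -0.2087 y -0.0167 0.0266 innergap 0.0086
0.064 n37 x -0.2070 y -0.0187 0.0270 innergap 0.0049
0.072 n23 x -0.2080 y -0.0213 0.0275 innergap 0.0058
```

View pics/s3.png

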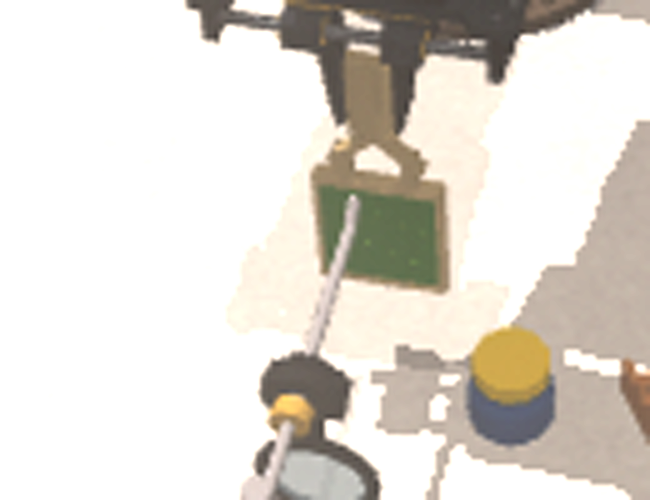

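The picture shows the board held upright at (380,230) and the rod tip at (352,200). It lies 4.5 mm too far to +y, so I'll correct that and thread it.

Emit:
drive_tool --motion '[{"translation": [-0.1,-0.4,0],"rot": [0,0,-0.01],"grip": 1},{"translation": [0,0,0],"rot": [0,0,0],"grip": 1},{"translation": [0.6,-0.12,0],"rot": [0,0,0],"grip": 1},{"translation": [0.9,-0.18,0],"rot": [0,0,0],"grip": 1},{"translation": [0.9,-0.18,0],"rot": [0,0,0],"grip": 1},{"translation": [0.6,-0.12,0],"rot": [0,0,0],"grip": 1},{"translation": [0,0,0],"rot": [0,0,0],"grip": 1},{"translation": [0,0,0],"rot": [0,0,0],"grip": 1}]'

```text
clock: 8.35
position: [0.4609, -0.0604, 0.2711]
orientation: [1.983, -2.437, -0.001]
wrist_force: [0.4, 0.1, -2.0]
opening: 0.308
```

```bash
python3 -c "
from m import *
s,R=st(); print(tp(s['position']).round(4))"
```

```text
t 8.35 p [ 0.4609 -0.0604  0.2711] xang -101.73 z [-0.001  0.001 -1.   ] F [ 0.44  0.06 -1.95] T [ 0.11  0.08 -0.  ] open 0.308 q6 1.50
[-0.1799 -0.0006  0.0611]
```

Board is at the tip with no contact force. I'll advance 25 mm more, then lower by 15 mm.

Emit:
drive_tool --motion '[{"translation": [0.8,-0.16,0],"rot": [0,0,0],"grip": 1},{"translation": [0.9,-0.18,0],"rot": [0,0,0],"grip": 1},{"translation": [0.8,-0.16,0],"rot": [0,0,0],"grip": 1},{"translation": [0.2,-0.04,0],"rot": [0,0,0],"grip": 1},{"translation": [0,0,-0.5],"rot": [0,0,0],"grip": 1},{"translation": [0,0,-0.5],"rot": [0,0,0],"grip": 1},{"translation": [0,0,-0.3],"rot": [0,0,0],"grip": 1},{"translation": [0,0,0],"rot": [0,0,0],"grip": 1}]'

```text
clock: 9.15
position: [0.4898, -0.0661, 0.2565]
orientation: [1.983, -2.436, -0.003]
wrist_force: [0.2, -0.3, -2.2]
opening: 0.315
```

```bash
python3 -c "
from m import *
s,R=st(); print(tp(s['position']).round(4))"
```

```text
t 9.15 p [ 0.4898 -0.0661  0.2565] xang -101.72 z [-0.002  0.001 -1.   ] F [ 0.23 -0.25 -2.2 ] T [ 0.06  0.   -0.03] open 0.315 q6 1.51
[-0.1505 -0.0003  0.0465]
```

Emit:
drive_tool --motion '[{"translation": [0.7,-0.14,0],"rot": [0,0,0],"grip": 1},{"translation": [1.0,-0.21,0],"rot": [0,0,0],"grip": 1},{"translation": [1.0,-0.21,0],"rot": [0,0,0],"grip": 1},{"translation": [1.0,-0.2,0],"rot": [0,0,0],"grip": 1},{"translation": [1.0,-0.2,0],"rot": [0,0,0],"grip": 1},{"translation": [0.6,-0.12,0],"rot": [0,0,0],"grip": 1},{"translation": [0.2,-0.04,0],"rot": [0,0,0],"grip": 1},{"translation": [0,0,0],"rot": [0,0,0],"grip": 1}]'

```text
clock: 9.95
position: [0.5505, -0.0785, 0.2564]
orientation: [1.983, -2.436, -0.002]
wrist_force: [0.5, -0.6, -2.6]
opening: 0.315
```

```bash
cat > look.py <<'E'
from m import *
s,R=st(); print("tcp",tp(s['position']).round(4), "F along rod",(s["wrist_force"][:2]@u).round(2))
w=snapshot("scene"); r=cloud(w).reshape(-1,3)
r=r[(r[:,0]>.45)&(r[:,0]<.72)&(r[:,1]>-.16)&(r[:,1]<0)&(r[:,2]>.06)]
q=np.array([tp(x) for x in r])
for nm,k in (("board plaque face",(q[:,2]<-.04)&(q[:,2]>-.1)&(q[:,0]<-.09)&(abs(q[:,1])<.05)),("lens",(q[:,2]<-.07)&(q[:,0]>-.075)&(q[:,0]<-.03)&(abs(q[:,1])<.04)),("eye",(abs(q[:,2])<.02)&(abs(q[:,1])>.006)&(abs(q[:,1])<.03)&(q[:,0]>-.09)&(q[:,0]<.0))):
    if k.sum(): print(nm,k.sum(),"x",np.percentile(q[k,0],[5,25,50,75,95]).round(4),"y",q[k,1].min().round(3),q[k,1].max().round(3),"z",q[k,2].min().round(3),q[k,2].max().round(3))
E
python3 look.py
```

```text
t 9.95 p [ 0.5505 -0.0785  0.2564] xang -101.72 z [-0.001  0.001 -1.   ] F [ 0.48 -0.55 -2.64] T [0.05 0.03 0.  ] open 0.315 q6 1.51
tcp [-0.0884 -0.0002  0.0464] F along rod 0.59
board plaque face 5 x [-0.0936 -0.0934 -0.0921 -0.092  -0.0904] y 0.039 0.04 z -0.079 -0.059
lens 255 x [-0.0624 -0.0603 -0.0589 -0.0576 -0.056 ] y -0.035 0.037 z -0.141 -0.07
eye 222 x [-0.0878 -0.084  -0.0575 -0.041  -0.0268] y -0.029 0.028 z -0.02 0.02
```

Emit:
drive_tool --motion '[{"translation": [0.2,-0.04,0],"rot": [0,0,0],"grip": 1},{"translation": [0.2,-0.04,0],"rot": [0,0,0],"grip": 1},{"translation": [0.2,-0.04,0],"rot": [0,0,0],"grip": 1},{"translation": [0.2,-0.04,0],"rot": [0,0,0],"grip": 1},{"translation": [0.2,-0.04,0],"rot": [0,0,0],"grip": 1},{"translation": [0.2,-0.04,0],"rot": [0,0,0],"grip": 1},{"translation": [0.1,-0.02,0],"rot": [0,0,0],"grip": 1},{"translation": [0,0,0],"rot": [0,0,0],"grip": 1}]'

```text
clock: 10.8
position: [0.5638, -0.0811, 0.2569]
orientation: [1.983, -2.436, -0.002]
wrist_force: [0.7, 0.5, -0.9]
opening: 0.314
```

```bash
python3 look.py
```

```text
t 10.80 p [ 0.5638 -0.0811  0.2569] xang -101.72 z [-0.001  0.001 -1.   ] F [ 0.72  0.53 -0.94] T [0.06 0.01 0.02] open 0.314 q6 1.52
tcp [-0.0749 -0.0001  0.0469] F along rod 0.59
lens 323 x [-0.0711 -0.0627 -0.0597 -0.0579 -0.0558] y -0.039 0.04 z -0.142 -0.07
eye 217 x [-0.0762 -0.0703 -0.0576 -0.0405 -0.0256] y -0.029 0.028 z -0.018 0.02
```

Emit:
drive_tool --motion '[{"translation": [0.1,-0.02,0],"rot": [0,0,0],"grip": 1},{"translation": [0.1,-0.02,0],"rot": [0,0,0],"grip": 1},{"translation": [0.1,-0.02,0],"rot": [0,0,0],"grip": 1},{"translation": [0.1,-0.02,0],"rot": [0,0,0],"grip": 1},{"translation": [0,0,0],"rot": [0,0,0],"grip": 1},{"translation": [0,0,0],"rot": [0,0,0],"grip": 1},{"translation": [0,0,0],"rot": [0,0,0],"grip": 1},{"translation": [0,0,0],"rot": [0,0,0],"grip": 1}]'

```text
clock: 11.65
position: [0.5677, -0.0819, 0.2568]
orientation: [1.982, -2.436, -0.003]
wrist_force: [0.4, 0.4, -2.0]
opening: 0.315
```

```bash
python3 look.py
```

```text
t 11.65 p [ 0.5677 -0.0819  0.2568] xang -101.72 z [-0.002  0.001 -1.   ] F [ 0.4   0.38 -2.04] T [0.09 0.16 0.06] open 0.315 q6 1.52
tcp [-0.071  -0.      0.0468] F along rod 0.31
lens 315 x [-0.0675 -0.0612 -0.0587 -0.0571 -0.0549] y -0.04 0.04 z -0.141 -0.07
eye 206 x [-0.0739 -0.0667 -0.0518 -0.0404 -0.0255] y -0.029 0.028 z -0.019 0.02
```

Emit:
drive_tool --motion '[{"translation": [0,0,0],"rot": [0,0,0],"grip": 1},{"translation": [0,0,0],"rot": [0,0,0],"grip": 1},{"translation": [0,0,0],"rot": [0,0,0],"grip": 1},{"translation": [0,0,0],"rot": [0,0,0],"grip": 1},{"translation": [0.05,-0.01,0],"rot": [0,0,0],"grip": 1},{"translation": [0.05,-0.01,0],"rot": [0,0,0],"grip": 1},{"translation": [0.1,-0.02,0],"rot": [0,0,0],"grip": 1},{"translation": [0.1,-0.02,0],"rot": [0,0,0],"grip": 1}]'

```text
clock: 12.5
position: [0.5702, -0.0824, 0.2568]
orientation: [1.982, -2.435, -0.005]
wrist_force: [-2.6, 0.2, -0.7]
opening: 0.316
```

```bash
python3 look.py
```

```text
t 12.50 p [ 0.5702 -0.0824  0.2568] xang -101.72 z [-0.003  0.001 -1.   ] F [-2.57  0.2  -0.75] T [0.06 0.4  0.01] open 0.316 q6 1.52
tcp [-0.0684 -0.      0.0468] F along rod -2.56
lens 318 x [-0.0657 -0.059  -0.0564 -0.0548 -0.0528] y -0.039 0.04 z -0.14 -0.07
eye 196 x [-0.0718 -0.0641 -0.049  -0.04   -0.0246] y -0.029 0.028 z -0.02 0.02
```

Emit:
drive_tool --motion '[{"translation": [0.05,-0.01,0],"rot": [0,0,0],"grip": 1},{"translation": [0.05,-0.01,0],"rot": [0,0,0],"grip": 1},{"translation": [0.05,-0.01,0],"rot": [0,0,0],"grip": 1},{"translation": [0.05,-0.01,0],"rot": [0,0,0],"grip": 1},{"translation": [0,0,0],"rot": [0,0,0],"grip": 1},{"translation": [0,0,0],"rot": [0,0,0],"grip": 1},{"translation": [0,0,0],"rot": [0,0,0],"grip": 1},{"translation": [0,0,0],"rot": [0,0,0],"grip": 1}]'

```text
clock: 13.35
position: [0.5723, -0.0828, 0.2568]
orientation: [1.982, -2.435, -0.005]
wrist_force: [-1.8, 0.7, -1.0]
opening: 0.312
```

```bash
python3 look.py
```

```text
t 13.35 p [ 0.5723 -0.0828  0.2568] xang -101.72 z [-0.004  0.001 -1.   ] F [-1.8   0.71 -0.96] T [0.14 0.5  0.03] open 0.312 q6 1.52
tcp [-0.0663 -0.      0.0468] F along rod -1.9
lens 320 x [-0.0632 -0.0564 -0.0542 -0.0523 -0.0505] y -0.04 0.04 z -0.142 -0.071
eye 191 x [-0.0684 -0.0622 -0.0467 -0.0402 -0.0252] y -0.028 0.028 z -0.02 0.02
```

Emit:
drive_tool --motion '[{"translation": [0.05,-0.01,0],"rot": [0,0,0],"grip": 1},{"translation": [0.05,-0.01,0],"rot": [0,0,0],"grip": 1},{"translation": [0.05,-0.01,0],"rot": [0,0,0],"grip": 1},{"translation": [0.05,-0.01,0],"rot": [0,0,0],"grip": 1},{"translation": [0,0,0],"rot": [0,0,0],"grip": 1},{"translation": [0,0,0],"rot": [0,0,0],"grip": 1},{"translation": [0,0,0],"rot": [0,0,0],"grip": 1},{"translation": [0,0,0],"rot": [0,0,0],"grip": 1}]'

```text
clock: 14.2
position: [0.5732, -0.083, 0.2568]
orientation: [1.981, -2.433, -0.009]
wrist_force: [-4.1, 0.3, 0.4]
opening: 0.315
```

```bash
python3 look.py
```

```text
t 14.20 p [ 0.5732 -0.083   0.2568] xang -101.70 z [-0.007  0.002 -1.   ] F [-4.1   0.3   0.37] T [0.2  0.81 0.02] open 0.315 q6 1.52
tcp [-0.0653 -0.      0.0468] F along rod -4.07
lens 318 x [-0.0626 -0.0564 -0.0533 -0.0518 -0.05  ] y -0.039 0.04 z -0.14 -0.07
eye 192 x [-0.0678 -0.0617 -0.0463 -0.0395 -0.0245] y -0.029 0.029 z -0.02 0.019
```

Emit:
drive_tool --motion '[{"translation": [0.05,-0.01,0],"rot": [0,0,0],"grip": 1},{"translation": [0.05,-0.01,0],"rot": [0,0,0],"grip": 1},{"translation": [0.05,-0.01,0],"rot": [0,0,0],"grip": 1},{"translation": [0.05,-0.01,0],"rot": [0,0,0],"grip": 1},{"translation": [0,0,0],"rot": [0,0,0],"grip": 1},{"translation": [0,0,0],"rot": [0,0,0],"grip": 1},{"translation": [0,0,0],"rot": [0,0,0],"grip": 1},{"translation": [0,0,0],"rot": [0,0,0],"grip": 1}]'

```text
clock: 15.05
position: [0.5736, -0.0831, 0.2568]
orientation: [1.979, -2.43, -0.015]
wrist_force: [-3.6, 0.3, 0.1]
opening: 0.313
```

```bash
python3 look.py
```

```text
t 15.05 p [ 0.5736 -0.0831  0.2568] xang -101.69 z [-0.012  0.002 -1.   ] F [-3.61  0.25  0.11] T [0.14 0.93 0.01] open 0.313 q6 1.52
tcp [-0.0649 -0.      0.0468] F along rod -3.58
lens 325 x [-0.063  -0.0562 -0.0532 -0.0517 -0.0493] y -0.039 0.04 z -0.14 -0.07
eye 186 x [-0.0684 -0.0611 -0.0467 -0.0385 -0.0249] y -0.029 0.028 z -0.02 0.019
```

Emit:
drive_tool --motion '[{"translation": [0.05,-0.01,0],"rot": [0,-0.004,0],"grip": 1},{"translation": [0.05,-0.01,0],"rot": [0,-0.004,0],"grip": 1},{"translation": [0.05,-0.01,0],"rot": [0,-0.004,0],"grip": 1},{"translation": [0.05,-0.01,0],"rot": [0,-0.004,0],"grip": 1},{"translation": [0.05,-0.01,0],"rot": [0,-0.004,0],"grip": 1},{"translation": [0.05,-0.01,0],"rot": [0,-0.004,0],"grip": 1},{"translation": [0.05,-0.01,0],"rot": [0,-0.004,0],"grip": 1},{"translation": [0.05,-0.01,0],"rot": [0,-0.004,0],"grip": 1}]'

```text
clock: 15.9
position: [0.5731, -0.0832, 0.2563]
orientation: [-1.979, 2.427, -0.004]
wrist_force: [-7.6, 0.6, 2.3]
opening: 0.314
```

```bash
python3 look.py
```

```text
t 15.90 p [ 0.5731 -0.0832  0.2563] xang -101.62 z [ 0.009  0.004 -1.   ] F [-7.63  0.64  2.29] T [0.24 1.6  0.07] open 0.314 q6 1.51
tcp [-0.0654 -0.0002  0.0463] F along rod -7.6
lens 318 x [-0.0613 -0.055  -0.0522 -0.0506 -0.0484] y -0.039 0.04 z -0.142 -0.07
eye 193 x [-0.0686 -0.0609 -0.0468 -0.0384 -0.0252] y -0.03 0.028 z -0.019 0.02
```

About 8 N. I'll hold it for most of a second.

Emit:
drive_tool --motion '[{"translation": [0.04,-0.01,0],"rot": [0,-0.002,0],"grip": 1},{"translation": [0.04,-0.01,0],"rot": [0,-0.002,0],"grip": 1},{"translation": [0.04,-0.01,0],"rot": [0,-0.002,0],"grip": 1},{"translation": [0.04,-0.01,0],"rot": [0,-0.002,0],"grip": 1},{"translation": [0.04,-0.01,0],"rot": [0,-0.002,0],"grip": 1},{"translation": [0.04,-0.01,0],"rot": [0,-0.002,0],"grip": 1},{"translation": [0.04,-0.01,0],"rot": [0,-0.002,0],"grip": 1},{"translation": [0.04,-0.01,0],"rot": [0,-0.002,0],"grip": 1}]'

```text
clock: 16.75
position: [0.5727, -0.0832, 0.2558]
orientation: [-1.976, 2.421, -0.01]
wrist_force: [-5.0, 1.4, 2.1]
opening: 0.315
```

```bash
python3 look.py
```

```text
t 16.75 p [ 0.5727 -0.0832  0.2558] xang -101.56 z [ 0.017  0.006 -1.   ] F [-4.97  1.39  2.06] T [0.26 1.42 0.05] open 0.315 q6 1.50
tcp [-0.0658 -0.0003  0.0458] F along rod -5.14
lens 316 x [-0.0608 -0.0543 -0.0513 -0.0496 -0.0475] y -0.039 0.04 z -0.142 -0.07
eye 186 x [-0.0677 -0.061  -0.047  -0.0385 -0.0253] y -0.029 0.029 z -0.017 0.02
```

Emit:
drive_tool --motion '[{"translation": [0.07,-0.015,0.01],"rot": [0,-0.001,0],"grip": 1},{"translation": [0.07,-0.015,0.01],"rot": [0,-0.001,0],"grip": 1},{"translation": [0.07,-0.015,0.01],"rot": [0,-0.001,0],"grip": 1},{"translation": [0.07,-0.015,0.01],"rot": [0,-0.001,0],"grip": 1},{"translation": [0.06,-0.012,0],"rot": [0,-0.001,0],"grip": 1},{"translation": [0.06,-0.012,0],"rot": [0,-0.001,0],"grip": 1},{"translation": [0.06,-0.012,0],"rot": [0,-0.001,0],"grip": 1},{"translation": [0.06,-0.012,0],"rot": [0,-0.001,0],"grip": 1}]'

```text
clock: 17.6
position: [0.573, -0.0833, 0.2556]
orientation: [-1.979, 2.422, -0.002]
wrist_force: [-7.5, 0.9, 2.5]
opening: 0.31
```

```bash
python3 look.py
```

```text
t 17.60 p [ 0.573  -0.0833  0.2556] xang -101.49 z [ 0.012  0.008 -1.   ] F [-7.52  0.93  2.55] T [0.32 1.63 0.07] open 0.310 q6 1.50
tcp [-0.0655 -0.0004  0.0456] F along rod -7.55
lens 316 x [-0.0606 -0.0544 -0.0518 -0.0504 -0.0482] y -0.038 0.04 z -0.142 -0.07
eye 187 x [-0.0673 -0.0607 -0.0465 -0.0385 -0.0255] y -0.028 0.029 z -0.019 0.02
```

One more hold at the same rate (about 8 N with the bias of +0.5 N).

Emit:
drive_tool --motion '[{"translation": [0.06,-0.012,0],"rot": [0,-0.001,0],"grip": 1},{"translation": [0.06,-0.012,0],"rot": [0,-0.001,0],"grip": 1},{"translation": [0.06,-0.012,0],"rot": [0,-0.001,0],"grip": 1},{"translation": [0.06,-0.012,0],"rot": [0,-0.001,0],"grip": 1},{"translation": [0.06,-0.012,0],"rot": [0,-0.001,0],"grip": 1},{"translation": [0.06,-0.012,0],"rot": [0,-0.001,0],"grip": 1},{"translation": [0.06,-0.012,0],"rot": [0,-0.001,0],"grip": 1},{"translation": [0.06,-0.012,0],"rot": [0,-0.001,0],"grip": 1}]'

```text
clock: 18.45
position: [0.5731, -0.0834, 0.2557]
orientation: [-1.981, 2.422, 0.004]
wrist_force: [-7.0, 1.6, 2.9]
opening: 0.311
```

```bash
python3 look.py
```

```text
t 18.45 p [ 0.5731 -0.0834  0.2557] xang -101.44 z [ 0.009  0.01  -1.   ] F [-7.01  1.62  2.93] T [0.22 1.68 0.08] open 0.311 q6 1.50
tcp [-0.0653 -0.0004  0.0457] F along rod -7.19
lens 309 x [-0.0609 -0.0541 -0.052  -0.0506 -0.0486] y -0.039 0.04 z -0.141 -0.07
eye 189 x [-0.0676 -0.0611 -0.0455 -0.0384 -0.0254] y -0.029 0.028 z -0.018 0.02
```

Emit:
drive_tool --motion '[{"translation": [-0.05,0.01,0],"rot": [-0.003,0.001,0],"grip": 1},{"translation": [-0.05,0.01,0],"rot": [-0.003,0.001,0],"grip": 1},{"translation": [-0.05,0.01,0],"rot": [-0.003,0.002,0],"grip": 1},{"translation": [-0.05,0.01,0],"rot": [0,0.002,0],"grip": 1},{"translation": [0,0,0],"rot": [0,0,0],"grip": 1},{"translation": [0,0,0],"rot": [0,0,0],"grip": 1},{"translation": [0,0,0],"rot": [0,0,0],"grip": 1},{"translation": [0,0,0],"rot": [0,0,0],"grip": 1}]'

```text
clock: 19.3
position: [0.5724, -0.083, 0.2556]
orientation: [-1.986, 2.429, -0.005]
wrist_force: [-1.9, 1.2, -1.4]
opening: 0.309
```

```bash
cat >> look.py <<'E'
im=w["img"]; cv2.imwrite("pics/last.png",cv2.convertScaleAbs(cv2.resize(im[130:260,225:345],None,fx=4.5,fy=4.5,interpolation=cv2.INTER_CUBIC),alpha=1.8,beta=10))
pl=(q[:,2]<-.03)&(q[:,0]<-.055)&(q[:,0]>-.11)&(abs(q[:,1])>.036)&(abs(q[:,1])<.05)
for lo in np.arange(-.12,-.02,.02):
    k=pl&(q[:,2]>=lo)&(q[:,2]<lo+.02)
    if k.sum(): print("plaque edge z",lo.round(2),k.sum(),"x",np.median(q[k,0]).round(4))
E
python3 look.py
```

```text
t 19.30 p [ 0.5724 -0.083   0.2556] xang -101.45 z [ 0.005  0.    -1.   ] F [-1.95  1.24 -1.44] T [0.23 0.33 0.02] open 0.309 q6 1.51
tcp [-0.0661 -0.0002  0.0456] F along rod -2.16
lens 314 x [-0.0625 -0.055  -0.0529 -0.0513 -0.0491] y -0.04 0.04 z -0.139 -0.07
eye 187 x [-0.0687 -0.062  -0.0459 -0.0395 -0.0261] y -0.029 0.029 z -0.018 0.02
plaque edge z -0.12 9 x -0.0617
plaque edge z -0.1 10 x -0.0612
plaque edge z -0.08 14 x -0.0615
plaque edge z -0.06 16 x -0.0623
plaque edge z -0.04 9 x -0.0631
```

Emit:
drive_tool --motion '[{"translation": [-0.05,0.01,0],"rot": [0,0.002,0],"grip": 1},{"translation": [-0.03,0.005,0],"rot": [0,0.002,0],"grip": 1},{"translation": [0,0,-0.1],"rot": [0,0,0],"grip": 1},{"translation": [0,0,-0.1],"rot": [0,0,0],"grip": 1},{"translation": [0,0,0],"rot": [0,0,0],"grip": 1},{"translation": [0,0,0],"rot": [0,0,0],"grip": 1},{"translation": [0,0,0],"rot": [0,0,0],"grip": 1},{"translation": [0,0,0],"rot": [0,0,0],"grip": 1}]'

```text
clock: 20.15
position: [0.572, -0.0832, 0.2535]
orientation: [-1.988, 2.431, -0.003]
wrist_force: [-0.7, 0.2, -0.7]
opening: 0.31
```

```bash
python3 look.py
```

```text
t 20.15 p [ 0.572  -0.0832  0.2535] xang -101.46 z [ 0.003 -0.    -1.   ] F [-0.71  0.15 -0.73] T [0.08 0.12 0.01] open 0.310 q6 1.51
tcp [-0.0664 -0.0004  0.0435] F along rod -0.73
lens 315 x [-0.0627 -0.0567 -0.0537 -0.0521 -0.05  ] y -0.039 0.04 z -0.142 -0.07
eye 182 x [-0.0691 -0.062  -0.0454 -0.0393 -0.0249] y -0.029 0.029 z -0.017 0.02
plaque edge z -0.12 8 x -0.0616
plaque edge z -0.1 11 x -0.0622
plaque edge z -0.08 17 x -0.062
plaque edge z -0.06 13 x -0.0617
plaque edge z -0.04 10 x -0.0621
```

Emit:
drive_tool --motion '[{"translation": [0,0,-0.07],"rot": [0,0,0],"grip": 1},{"translation": [0,0,0],"rot": [0,0,0],"grip": 1},{"translation": [0,0,0],"rot": [0,0,0],"grip": 1},{"translation": [0,0,0],"rot": [0,0,0],"grip": 1},{"translation": [0,0,0],"rot": [0,0,0],"grip": 1},{"translation": [0,0,0],"rot": [0,0,0],"grip": 1},{"translation": [0,0,0],"rot": [0,0,0],"grip": 1},{"translation": [0,0,0],"rot": [0,0,0],"grip": 1}]'

```text
clock: 21.0
position: [0.5721, -0.0832, 0.2528]
orientation: [-1.987, 2.431, -0.003]
wrist_force: [0.1, -0.2, -1.8]
opening: 0.311
```

```bash
python3 look.py
```

```text
t 21.00 p [ 0.5721 -0.0832  0.2528] xang -101.46 z [ 0.003 -0.    -1.   ] F [ 0.15 -0.17 -1.77] T [ 0.1   0.18 -0.03] open 0.311 q6 1.51
tcp [-0.0664 -0.0004  0.0428] F along rod 0.18
lens 323 x [-0.063  -0.0568 -0.0538 -0.0524 -0.0506] y -0.04 0.04 z -0.143 -0.07
eye 182 x [-0.0686 -0.0618 -0.046  -0.039  -0.0244] y -0.029 0.029 z -0.019 0.019
plaque edge z -0.12 8 x -0.0623
plaque edge z -0.1 15 x -0.0621
plaque edge z -0.08 12 x -0.0622
plaque edge z -0.06 12 x -0.0627
plaque edge z -0.04 11 x -0.062
```

View pics/last.png

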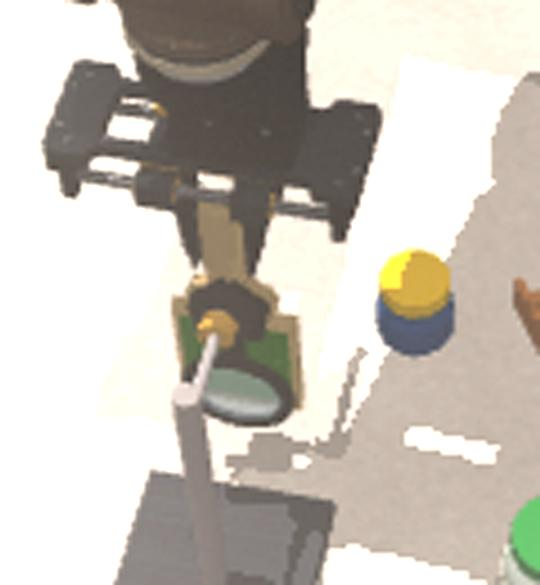

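The picture shows the board (240,340) on the rod directly in front of the loupe (245,390), both upright. Next I lower it until the rod takes the weight.

Emit:
drive_tool --motion '[{"translation": [0,0,-0.05],"rot": [0,0,0],"grip": 1},{"translation": [0,0,-0.05],"rot": [0,0,0],"grip": 1},{"translation": [0,0,0],"rot": [0,0,0],"grip": 1},{"translation": [0,0,0],"rot": [0,0,0],"grip": 1},{"translation": [0,0,0],"rot": [0,0,0],"grip": 1},{"translation": [0,0,0],"rot": [0,0,0],"grip": 1},{"translation": [0,0,0],"rot": [0,0,0],"grip": 1},{"translation": [0,0,0],"rot": [0,0,0],"grip": 1}]'

```text
clock: 21.85
position: [0.5722, -0.083, 0.2526]
orientation: [-1.987, 2.43, -0.004]
wrist_force: [0.0, 1.6, 0.8]
opening: 0.312
```

```bash
python3 look.py|head -2
```

```text
t 21.85 p [ 0.5722 -0.083   0.2526] xang -101.45 z [ 0.004 -0.    -1.   ] F [0.04 1.59 0.83] T [ 0.13  0.28 -0.03] open 0.312 q6 1.51
tcp [-0.0663 -0.0002  0.0426] F along rod -0.28
```

Seated. I'll release slowly.

Emit:
drive_tool --motion '[{"translation": [0,0,0],"rot": [0,0,0],"grip": 0.66},{"translation": [0,0,0],"rot": [0,0,0],"grip": 0.63},{"translation": [0,0,0],"rot": [0,0,0],"grip": 0.6},{"translation": [0,0,0],"rot": [0,0,0],"grip": 0.5},{"translation": [0,0,0],"rot": [0,0,0],"grip": 0.4},{"translation": [0,0,0],"rot": [0,0,0],"grip": 0.3},{"translation": [0,0,0],"rot": [0,0,0],"grip": 0.3},{"translation": [0,0,0],"rot": [0,0,0],"grip": 0.3}]'

```text
clock: 22.7
position: [0.5726, -0.0834, 0.2524]
orientation: [-1.987, 2.43, -0.006]
wrist_force: [0.3, 0.2, -0.3]
opening: 0.694
```

```bash
python3 look.py
```

```text
t 22.70 p [ 0.5726 -0.0834  0.2524] xang -101.46 z [ 0.005 -0.001 -1.   ] F [ 0.29  0.19 -0.34] T [0.05 0.07 0.02] open 0.694 q6 1.51
tcp [-0.0658 -0.0005  0.0424] F along rod 0.25
lens 316 x [-0.0628 -0.0567 -0.0542 -0.0526 -0.0508] y -0.038 0.04 z -0.145 -0.07
eye 187 x [-0.0696 -0.0617 -0.0473 -0.0394 -0.0255] y -0.028 0.028 z -0.02 0.019
plaque edge z -0.12 10 x -0.0647
plaque edge z -0.1 15 x -0.0616
plaque edge z -0.08 13 x -0.0623
plaque edge z -0.06 14 x -0.0633
plaque edge z -0.04 13 x -0.0645
```

Emit:
drive_tool --motion '[{"translation": [0,0,0],"rot": [0,0,0],"grip": 0},{"translation": [0,0,0.5],"rot": [0,0,0],"grip": 0},{"translation": [0,0,1.5],"rot": [0,0,0],"grip": 0},{"translation": [0,0,2],"rot": [0,0,0],"grip": 0},{"translation": [0,0,3],"rot": [0,0,0],"grip": 0},{"translation": [0,0,3],"rot": [0,0,0],"grip": 0},{"translation": [-2,0,3],"rot": [0,0,0],"grip": 0},{"translation": [-2,0,1],"rot": [0,0,0],"grip": 0}]'

```text
clock: 23.55
position: [0.5318, -0.0831, 0.3971]
orientation: [-1.989, 2.431, -0.001]
wrist_force: [-0.4, 0.3, 0.6]
opening: 1.0
```

Emit:
drive_tool --motion '[{"translation": [-2,0,0],"rot": [0,0,0],"grip": 0},{"translation": [-2,0,0],"rot": [0,0,0],"grip": 0},{"translation": [0,0,0],"rot": [0,0,0],"grip": 0},{"translation": [0,0,0],"rot": [0,0,0],"grip": 0},{"translation": [0,0,0],"rot": [0,0,0],"grip": 0},{"translation": [0,0,0],"rot": [0,0,0],"grip": 0},{"translation": [0,0,0],"rot": [0,0,0],"grip": 0},{"translation": [0,0,0],"rot": [0,0,0],"grip": 0}]'

```text
clock: 24.35
position: [0.4912, -0.0831, 0.4011]
orientation: [-1.987, 2.428, -0.009]
wrist_force: [0.5, -0.8, -0.9]
opening: 1.0
```

```bash
python3 look.py
python3 - <<'E'
from m import *
img,P=wrist(); cv2.imwrite("pics/w9.png",cv2.convertScaleAbs(img,alpha=1.7))
w=snapshot("top"); b=np.load("top0.npz"); d=np.abs(w["img"].astype(int)-b["img"]).max(2)
r=cloud(w).reshape(-1,3); r=r[(r[:,0]>.5)&(r[:,0]<.72)&(r[:,1]>-.16)&(r[:,1]<0)&(r[:,2]>.2)&(r[:,2]<.3)]; q=np.array([tp(x) for x in r]); k=(q[:,2]>.055)&(q[:,2]<.09)
if k.sum(): print("tab",q[k].mean(0),q[k,2].max())
E
```

```text
t 24.35 p [ 0.4912 -0.0831  0.4011] xang -101.43 z [ 0.007 -0.002 -1.   ] F [ 0.47 -0.77 -0.93] T [ 0.03 -0.01 -0.01] open 1.000 q6 1.47
tcp [-0.1457 -0.0166  0.1911] F along rod 0.62
lens 317 x [-0.0627 -0.0562 -0.0541 -0.0526 -0.0508] y -0.039 0.04 z -0.14 -0.07
eye 186 x [-0.0702 -0.0622 -0.0475 -0.0397 -0.0249] y -0.028 0.028 z -0.02 0.02
plaque edge z -0.12 13 x -0.063
plaque edge z -0.1 12 x -0.0622
plaque edge z -0.08 13 x -0.0622
plaque edge z -0.06 13 x -0.0623
plaque edge z -0.04 14 x -0.0633
t 24.40 p [ 0.4912 -0.0831  0.4011] xang -101.43 z [ 0.007 -0.002 -1.   ] F [ 0.98 -0.82 -0.81] T [ 0.03  0.03 -0.  ] open 1.003 q6 1.47Traceback (most recent call last):
  File "<stdin>", line 4, in <module>
IndexError: too many indices for array: array is 1-dimensional, but 2 were indexed
```

View pics/last.png

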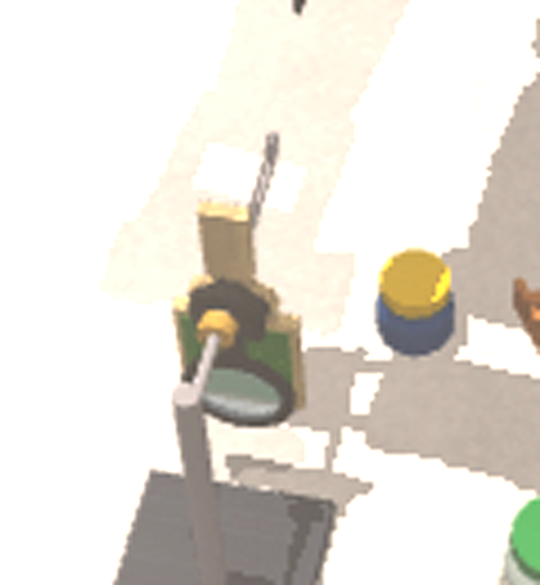

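Run:
```python
from m import *
r=cloud(snapshot("scene")).reshape(-1,3); q=np.array([tp(x) for x in r[(r[:,0]>.5)&(r[:,0]<.7)&(abs(r[:,1]+.08)<.05)&(r[:,2]>.24)&(r[:,2]<.3)]])
print("tab y mid",(q[:,1].min()+q[:,1].max())/2,"top z",q[:,2].max(), "x",np.median(q[:,0]))
if abs(q[:,2].max()-.0727)<.006: print(hand_in())
```

```text
tab y mid -0.0005264552479825654 top z 0.07388111346708312 x -0.06243421079967043
the job is handed in; nothing more can be done
None
```

The grass board now hangs on the rod directly in front of the loupe, and the job is handed in at about 24 s of the 61 s allowed. No verdict was reported.

- **Pick and thread:** I took the board by its tab at 60 N, lifted it out of the rack and passed its window over the upturned tip. There was no contact force at the tip.
- **Push:** The board slid the loupe back until the force rose on the buffer. The wrist read 7.6 N along the rod, or about 8 N allowing for its roughly 0.5 N offset.
    - **Steadiness:** The push faded to about 5.5 N at the end of the first hold, so I raised it again. It then read about 8 N at the ends of the last two 0.8 s calls.
    - **Limit:** Every reading I took was below 9 N, but forces were only read between calls.
- **Release:** I backed off gently, lowered the board until the rod carried its weight, opened the fingers and withdrew upwards.
- **Last checks:**
    - **Board:** It hangs upright, about 0.5 mm off the rod's centre line. The tab top is 74 mm above the rod axis, where a seated board should give 71 mm; that is within camera error.
    - **Loupe:** It hangs upright at about rod x -59 mm. The board's seat is about 9 mm in front of it, where touching should give 11 mm; that difference is also camera error, so the two are in contact.
    - **Not checked:** I did not measure the other objects again at the end; the paint jar looked unmoved in the last picture. My top-view check of the tab failed because no points were found, so I used the scene camera instead.

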